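Take the hold-down ring off the vial cooler and hold its lid open

TASK

The vials in the chilled box have to be reached: lift the red hold-down ring up off the post on the box's lid and set it down flat on the round blue parking pad, wholly on it and without dropping it, while the lid stays shut. Then raise the lid by its blue bar and hold it still at 60 degrees open; the lid falls shut by itself, so finish while still holding it by the bar. Leave the other things on the bench where they are.

Things in the scene. Friction and masses are not known exactly. Their poses are not given: they have to be found in the camera images.
- cooler: White chilled vial box, fixed to the bench, 170 (x) x 260 (y) x 110 mm high, hinged lid on top (lid 8 mm thick, white frame with two clear windows, top at 118 mm). Origin: centre of its underside; its x axis points from the bar side (front) to the hinge side, z up.
- lid (a joint): Opening angle of the box's lid in rad: 0 shut, growing as the front edge rises, up to 1.75; 60 degrees = 1.047. Light hinge, no stay: released below about 1.5 it falls shut. Lid with bar about 0.43 kg.
- hinge (a point): Point on the hinge axis, middle of the lid's rear edge, 85 mm behind the box's centre (+x of the box), 114.5 mm above the bench. The axis runs level along the box's y. The bar swings about it at a radius of 215 mm.
- bar (a point): Middle of the blue round grip bar of the lid, 14 mm thick, 130 mm long along the box's y, level with the lid and 45 mm ahead of the lid's front edge, carried by an arm at each end (no obstacle between bar and box for the fingers). Turns with the lid. With the lid shut it is 114.5 mm above the bench and 215 mm in front of the hinge; it is round, so it can turn between fingers that pinch it.
- post_tip (a point): Tip of the upright steel post in the middle of the lid: pin 14 mm thick, standing 48 mm above a dark collar 32 mm wide and 20 mm high; the ring rests on the collar. The tip is 76.5 mm above the box's rim (186.5 mm above the bench with the lid shut). Turns with the lid.
- ring_center (a point): Centre (half-way up) of the red hold-down ring, 48 mm outside diameter, 20 mm bore, 34 mm tall, about 0.4 kg, loose; its z axis is the bore's. At the start it sits on the post's collar, its underside 20 mm above the lid; it must rise about 50 mm to come off the post.
- ring: The same red ring; origin at the centre of its underside, 17 mm below its centre.
- pad_top (a point): Centre of the top face of the parking pad, a flat disc with blue top and black rim, 120 mm in diameter, 6 mm high, fixed to the bench, left or right of the box.
- rack: Bystander: yellow tube rack with red-capped tubes, 90 x 130 mm, 118 mm high, loose; origin under its centre. On the other side of the box from the pad.
- bottle: Bystander: amber bottle with a blue cap, 66 mm wide, 150 mm high, loose; origin under its centre.
- beaker: Bystander: glass beaker, 70 mm wide, 90 mm high, loose; origin under its centre.
- tipbox: Bystander: blue and white tip box, 85 x 120 mm, 70 mm high, loose; origin under its centre.
- tray: Bystander: white vial tray, 80 x 100 mm, 37 mm high, loose; origin under its centre.
- jar: Bystander: white jar with a red cap, 60 mm wide, 60 mm high, loose; origin under its centre.

How it is judged (in metres and radians):
On the way, in this order (a step that is already met when the one before it is completed fails the run):
1. the ring is lifted off the post, the lid still shut ((z of ring_center in the frame of post_tip above 0.012 m or horizontal distance between ring_center and post_tip above 0.05 m) and value of joint lid below 0.1 rad), for 0.1 s.
2. the ring lies flat and wholly on the parking pad, let go, the lid still shut (horizontal distance between ring_center and pad_top below 0.037 m and height (world z) of ring_center below 0.029 m and angle between the z axis of ring_center and the z axis of pad_top, either way round below 0.12 rad and contact force between ring and the fingers below 0.05 N and linear speed of ring below 0.03 m/s and value of joint lid below 0.1 rad), for 0.2 s.
At the end, for the whole second after the job is handed in: The ring lies flat, wholly on the pad (centre within 37 mm of the pad's), at rest and not touched; the lid stands still at 60 degrees open, within 7 degrees (0.925 to 1.169 rad), held by the fingers on its bar (horizontal distance between ring_center and pad_top below 0.037 m and height (world z) of ring_center below 0.029 m and angle between the z axis of ring_center and the z axis of pad_top, either way round below 0.12 rad and contact force between ring and the fingers below 0.05 N and linear speed of ring below 0.03 m/s and value of joint lid between 0.925 and 1.169 rad and velocity of joint lid between -0.1 and 0.1 rad/s and contact force between the fingers and lid above 0.3 N and distance between the grasp point and bar below 0.08 m); the arm keeps its last pose, push and grip.
It fails at once if another thing on the bench is pushed more than 30 mm or tipped (distance of any of rack, bottle, beaker, tipbox, tray, jar from where it was at the start of the episode above 0.03 m or angle between any of rack, bottle, beaker, tipbox, tray, jar's own z axis and vertical above 0.4 rad).
It fails at once if the ring is dropped or thrown (linear speed of ring above 0.6 m/s and contact force between ring and the fingers below 0.05 N).
It also fails if it takes over 64 s, if anything falls off the work surface, if the arm or the gripper's body presses on something with over 40 N, if the wrist force passes 120 N, or if a joint passes its speed limit or range.

ROBOT

A 6-joint arm with a two-finger parallel gripper is mounted at the origin on the work surface. World frame = base frame: x ahead of the robot, y to its left, z up, the work surface at z = 0. Lengths are in mm, angles in rad, forces in N, time in s.
With the tool pointing down it reaches from about 325 to 850 mm from the base axis. Payload 15.5 kg.
Tool frame: the origin (TCP) lies midway between the tips of the shut fingers; the grasp point (between the pads) lies 19 mm behind it; z points along the fingers, y is the line along which they close (so a half turn about z gives the same grasp; the last joint's range is limited). The gripper opens to 91 mm and grips with 3 to 60 N. Pads are 32 mm wide; open, the fingers measure 118 mm over their backs; the gripper's body (76 mm by 178 mm) begins 60 mm behind the grasp point.
Start: joints at [1.232, 0.494, 1.345, -0, 1.302, -0.096], TCP at [150.258, 606.67, 213.915] pointing down, gripper open.
Joint ranges: [-2.91, 2.91], [-0.82, 2.16], [0.22, 2.67], [-1.22, 4.37], [0.12, 2.79], [-3.08, 3.08]. Speed limits (rad/s): [1.89, 1.89, 2.57, 3.01, 3.01, 3.01].

INTERFACE

Orientations are given as a unit quaternion [w, x, y, z].
In Python, from rig import bot gives the robot as it stands.
- The arm moves only by the tool play_rows, never from a script. Its argument "series" is a list of rows, each a list of 6 numbers: the shift along the tool's x, y, z in cm, then the turn, a rotation vector about the tool's x, y, z in rad. A call has 1 to 8 rows; each row shifts and turns the commanded pose from where the row before left it, along the tool's axes as they then stand; what a row does not reach is not made up. A row lasts 1/10 s, in which the tool goes at most 50 mm and 8.59 degrees, less where a joint would pass 70% of its speed; a pose out of reach is approached as far as the arm can. A call is refused whole if a number of a shift passes 5 or a number of a turn 0.15, either way. A call with a gripper value outside its range is refused whole. "fingers" is the gripper's target within -1 to 1 (fully open at 1, half-way at 0, shut at -1), set as the call begins (left out, the last holds). The fingers move at their own pace and stop on an object; "newtons" is the grip in N (left out, the last holds). Time passes only in rows, so rows that do not move let the fingers close. It gives the time, the measured TCP pose, the force, the opening and the grip force at its end, in the units of the state.
- bot.get_state(): the state, without advancing time (a new reading comes with each control period).
- bot.snapshot(name): name is "scene" or "top"; returns (picture, depth): 400x640x3 uint8, red, green, blue; 400x640 float32, mm along the optical axis (not along the pixel's ray), 0 where there is no reading.
- bot.camera_info(name): a dict with "fx", "fy", "cx", "cy" (pixels), "D" ([k1, k2, p1, p2, k3] as OpenCV has them; the pictures are not rectified), "extrinsics" (4x4, takes a point from camera to world coordinates). Camera axes: x right, y up, looking along -z (the intrinsics and any distortion apply to the point x, -y, -z); pixel columns grow to the right and rows downward; lengths in mm; the calibration is good to about 2 mm. A picture is of the moment at which its call begins. camera_info takes no time and is no camera call.
- bot.hand_in(): hands the job in; it is judged then, once.
The state is a dict: "clock": time; "joint_pos": joint angles; "joint_velocities": joint speeds; "joint_torque": joint torques, N m; "tool_pos": TCP position; "tcp_rot": TCP orientation; "contact_force": force on the tool from outside, world axes, zero at the start; "torque": the same for the moment, N m; "opening": finger opening in mm; "grasp_force": force on a finger pad.
Only numpy, scipy, OpenCV 4.12 (cv2) and the standard library are available. Lean on these libraries where they do the work, as an engineer would, in place of code of your own. Each camera call takes 0.05 s, during which the arm holds its last target. There are 200 camera calls.

## Working session

There is one attempt and no reset: what is moved stays moved. The work goes in short steps, Python scripts to look and compute and a tool call to move; the robot and the scene stay as the last step left them, time stands still between calls to the robot, and variables do not carry over. Pictures are saved under pics/ and viewed, at most 10 in all, crops included, and the job is handed in when it is done.

Besides the shell and the picture viewer there is one more tool, called after "Emit:" as name(argument=value, ...), one argument or row to a line, values as JSON. play_rows: Moves the arm, as the interface text tells. Its arguments: {"type":"object","properties":{"series":{"type":"array"},"fingers":{"type":"number"},"newtons":{"type":"number"}},"required":["series"]}

```bash
mkdir -p pics; ls; python3 - <<'E'
from rig import bot
import cv2,numpy as np
print(bot.get_state())
for n in("scene","top"):
    p,d=bot.snapshot(n); np.savez(f"{n}.npz",p=p,d=d); cv2.imwrite(f"pics/{n}0.png",p[:,:,::-1]); print(n,bot.camera_info(n))
E
```

```text
pics
{'clock': 0.0, 'joint_pos': array([ 1.23252630e+00,  4.94207876e-01,  1.34612265e+00, -2.55356350e-05,
        1.30249313e+00, -9.54941176e-02]), 'joint_velocities': array([-2.14543803e-04, -3.75066199e-04,  1.82624790e-03, -4.63536660e-04,
        4.39399017e-04,  4.97147734e-05]), 'joint_torque': array([-6.74648647e-03, -8.78796244e+01, -3.81859696e+01,  7.01386761e-02,
        5.31079550e-02, -2.72481102e-04]), 'tool_pos': array([150.12533448, 606.31504736, 213.32578244]), 'tcp_rot': array([-1.20426529e-04,  1.21086674e-01,  9.92641747e-01, -6.03730568e-04]), 'contact_force': array([ 0.56203006,  0.67334459, -0.73334031]), 'torque': array([-0.00371588,  0.02534689,  0.00646633]), 'grasp_force': 0.0, 'opening': 91.32897589197952}
scene {'fx': 387.8846203644436, 'fy': 387.8846203644436, 'cx': 322.5348423220977, 'cy': 201.22170410966828, 'D': array([-0.03030391,  0.        ,  0.        ,  0.        ,  0.        ]), 'extrinsics': array([[-8.61727751e-01, -2.79675860e-01,  4.23328119e-01,
         1.01989151e+03],
       [ 5.07259439e-01, -4.57409876e-01,  7.30386245e-01,
         8.25392993e+02],
       [-1.06369387e-02,  8.44131281e-01,  5.36031003e-01,
         7.76309795e+02],
       [ 0.00000000e+00,  0.00000000e+00,  0.00000000e+00,
         1.00000000e+00]])}
top {'fx': 385.1512473540173, 'fy': 385.1512473540173, 'cx': 322.3333234830313, 'cy': 196.20563883361572, 'D': array([-0.08797612,  0.        ,  0.        ,  0.        ,  0.        ]), 'extrinsics': array([[ 3.68897878e-03,  9.83903609e-01, -1.78661913e-01,
         2.58923410e+02],
       [-9.99909485e-01,  1.31761471e-03, -1.33897536e-02,
        -2.96957789e+01],
       [-1.29388193e-02,  1.78695136e-01,  9.83819412e-01,
         1.42771821e+03],
       [ 0.00000000e+00,  0.00000000e+00,  0.00000000e+00,
         1.00000000e+00]])}
```

View pics/scene0.png

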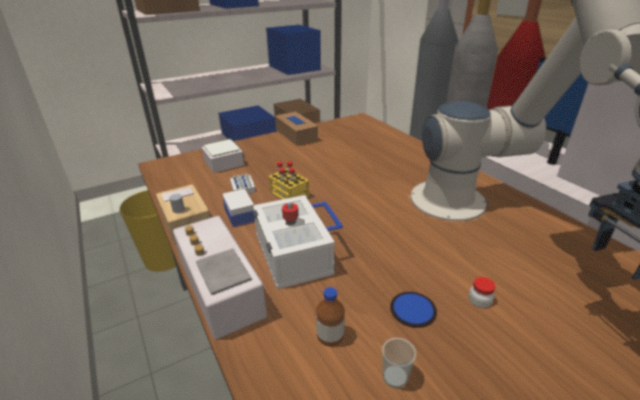

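View pics/top0.png

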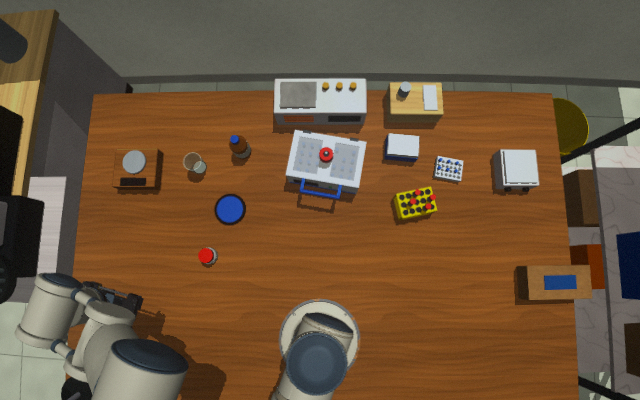

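The top view shows the box at about (327,160) with the red ring at (326,155) and the blue bar at (321,190). The pad is at (230,209), the jar at (207,256), the bottle at (238,146) and the rack at (415,203). The arm is at bottom left. Next I turn these pixels into world positions.

```bash
cat > h.py <<'E'
import numpy as np,cv2
from rig import bot
def ray(name,uv):
    c=bot.camera_info(name);K=np.array([[c['fx'],0,c['cx']],[0,c['fy'],c['cy']],[0,0,1]])
    n=cv2.undistortPoints(np.array(uv,float).reshape(-1,1,2),K,c['D'])[:,0]
    E=c['extrinsics'];return np.c_[n[:,0],-n[:,1],-np.ones(len(n))]@E[:3,:3].T,E[:3,3]
def at_z(name,uv,z):
    r,o=ray(name,uv);return o+r*((z-o[2])/r[:,2:])
def at_d(name,uv,d):
    r,o=ray(name,uv);return o+r*np.asarray(d,float).reshape(-1,1)
def pts(name,p,d,mask):
    v,u=np.nonzero(mask&(d>0));return at_d(name,np.c_[u,v],d[v,u]),np.c_[u,v]
def masks(p):
    h=cv2.cvtColor(p,cv2.COLOR_RGB2HSV).astype(int)
    ok=(h[...,1]>140)&(h[...,2]>60)
    return ok&((h[...,0]<8)|(h[...,0]>172)), ok&(h[...,0]>105)&(h[...,0]<130)
E
python3 - <<'E'
from h import *
np.set_printoptions(precision=1,suppress=True)
for n,boxes in (("top",dict(ring=(310,140,345,170,0),bar=(290,175,350,205,1),pad=(210,190,250,228,1),)),("scene",dict(ring=(275,195,305,228,0),bar=(310,195,350,235,1),pad=(385,285,440,330,1)))):
    f=np.load(n+".npz");p,d=f['p'],f['d'];m=masks(p)
    for k,(a,b,c,e,i) in boxes.items():
        w=np.zeros(d.shape,bool);w[b:e,a:c]=1
        P,uv=pts(n,p,d,m[i]&w)
        print(n,k,len(P),'mean',P.mean(0),'med',np.median(P,0),'min',P.min(0),'max',P.max(0))
        if k=='pad':print(' at z6',at_z(n,[uv.mean(0)],6))
        if k=='bar':
            t=P[(P[:,2]>95)&(P[:,2]<135)];print('  bar n',len(t),t.mean(0)); 
            c_,s=cv2.minAreaRect(t[:,:2].astype(np.float32))[:2];print('  rect',c_,s)
            print('  fit',cv2.fitLine(t[:,:2].astype(np.float32),cv2.DIST_HUBER,0,.01,.01).ravel())
    if n=='top':
        for k,(u,v,z) in dict(jar=(207,256,60),bottle=(236,140,150),rack=(415,203,118)).items(): print(k,at_z(n,[(u,v)],z))
        # lid: bright white region with height ~118
        w=np.zeros(d.shape,bool);w[115:215,270:385]=1
        P,uv=pts(n,p,d,w);q=(P[:,2]>108)&(P[:,2]<128)
        h=cv2.cvtColor(p,cv2.COLOR_RGB2HSV);s=(h[uv[:,1],uv[:,0],1]<60)
        t=P[q&s];print('lid',len(t),cv2.minAreaRect(t[:,:2].astype(np.float32)),np.median(t,0))
E
```

```text
top ring 131 mean [631.  -23.  171.1] med [629.2 -21.2 172.2] min [609.5 -44.8 111.2] max [665.   -0.8 181.5]
top bar 209 mean [514.7  -4.2 117.4] med [511.   -3.8 119.1] min [490.  -76.7  -0.1] max [562.8  66.3 128.1]
  bar n 204 [514.   -3.5 119.4]
  rect (524.9608764648438, -4.5004119873046875) (140.78623962402344, 50.682044982910156)
  fit [  0.2   1.  508.5  -2.8]
top pad 561 mean [468.6 339.3   6.3] med [468.1 339.1   6.3] min [418.1 290.1  -3.2] max [517.9 390.7  14.5]
 at z6 [[468.6 339.3   6. ]]
jar [[290.4 398.7  60. ]]
bottle [[690.3 290.4 150. ]]
rack [[ 473.4 -331.9  118. ]]
lid 3314 ((611.3673706054688, -19.805816650390625), (260.5270080566406, 229.37362670898438), 79.70491790771484) [629.4 -24.4 117.4]
scene ring 160 mean [644.3  -8.8 164.1] med [645.8  -5.4 168.2] min [620.3 -38.7 142.5] max [661.7   3.8 173.8]
scene bar 68 mean [519.6  19.3 118.7] med [518.4  28.3 119. ] min [501.1 -66.9 114.1] max [554.9  68.4 122.4]
  bar n 68 [519.6  19.3 118.7]
  rect (524.9918823242188, 1.9912109375) (133.61141967773438, 33.50777816772461)
  fit [  0.2   1.  515.7  12.6]
scene pad 888 mean [473.  341.3   6. ] med [473.3 341.8   6. ] min [422.9 290.    1.8] max [522.3 389.   10.3]
 at z6 [[473.3 341.7   6. ]]
```

```bash
python3 - <<'E'
import numpy as np,cv2
p=np.load("top.npz")['p'][120:215,260:390,::-1]
cv2.imwrite("pics/crop1.png",cv2.resize(p,None,fx=6,fy=6,interpolation=cv2.INTER_CUBIC))
E
```

```text
(no output)
```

View pics/crop1.png

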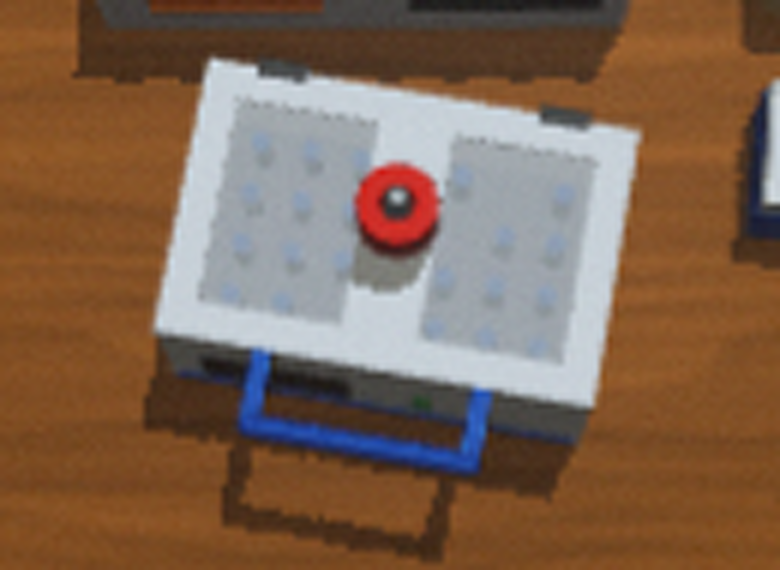

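The crop shows the lid corners at crop pixels (210,60), (638,130), (157,330) and (597,407). The ring's top is at (398,205), the post tip at (397,195), and the bar runs from (250,428) to (477,465).

```bash
python3 - <<'E'
from h import *
np.set_printoptions(precision=1,suppress=True)
f=lambda a,z:at_z("top",np.array(a,float)/6+[260,120]-.4,z)
L=f([(210,60),(638,130),(157,330),(597,407)],118);print(L,L.mean(0))
print('sizes',np.linalg.norm(L[0]-L[1]),np.linalg.norm(L[0]-L[2]))
ax=(L[0]+L[1]-L[2]-L[3]);print('yaw',np.arctan2(ax[1],ax[0]),'y',np.arctan2(-(L[0]-L[1])[0],(L[0]-L[1])[1]))
print('ring',f([(398,205)],172),'tip',f([(397,196)],186.5))
B=f([(250,428),(477,465)],119);print('bar',B,B.mean(0),np.arctan2(-(B[0]-B[1])[0],(B[0]-B[1])[1]))
# scene: ring
F=np.load("scene.npz");m=masks(F['p'])[0];w=np.zeros(m.shape,bool);w[195:228,275:305]=1
v,u=np.nonzero(m&w);print('scene ring centroid',at_z("scene",[(u.mean(),v.mean())],160), 'u',u.min(),u.max(),v.min(),v.max())
E
```

```text
[[ 739.2   88.4  118. ]
 [ 695.4 -166.1  118. ]
 [ 573.5  116.4  118. ]
 [ 527.9 -139.3  118. ]] [634.  -25.1 118. ]
sizes 258.25287980533227 168.1124547328578
yaw -0.16285998287322628 y -0.170501529032298
ring [[633.  -24.3 172. ]] tip [[633.9 -23.7 186.5]]
bar [[515.1  61.2 119. ]
 [493.5 -69.8 119. ]] [504.3  -4.3 119. ] -0.16296251887408686
scene ring centroid [[641.9 -14.3 160. ]] u 283 296 204 219
```

Emit:
play_rows(
  series=[
    [0,0,-0.4,0,0,0.15],
    [0,0,-0.4,0,0,0.15],
    [0,0,-0.4,0,0,0.15],
    [0,0,-0.4,0,0,0.15],
    [0,0,-0.4,0,0,0.15],
    [0,0,-0.4,0,0,0.15],
    [0,0,-0.4,0,0,0.15],
    [0,0,-0.4,0,0,0.15],
  ],
  fingers=1,
  newtons=30,
)

```text
clock: 0.9
tool_pos: [150.2, 606.5, 245.7]
tcp_rot: [0.0, 0.663, 0.749, -0.0]
contact_force: [0.6, 0.5, -0.3]
opening: 91.0
grasp_force: 0.0
```

Emit:
play_rows(
  series=[
    [0,0,0,0,0,0.15],
    [0,0,0,0,0,0.145],
    [-3,3.2,0,0,0,0],
    [-3,3.2,0,0,0,0],
    [-3,3.2,0,0,0,0],
    [-3,3.2,0,0,0,0],
    [-3,3.2,0,0,0,0],
    [-3,3.2,0,0,0,0],
  ],
)

```text
clock: 1.7
tool_pos: [310.3, 395.7, 245.8]
tcp_rot: [0.0, 0.764, 0.646, -0.0]
contact_force: [1.4, -0.7, 0.2]
opening: 91.3
grasp_force: 0.0
```

Emit:
play_rows(
  series=[
    [-3,3.25,0,0,0,0],
    [-3,3.25,0,0,0,0],
    [-3,3.25,0,0,0,0],
    [-3,3.25,0,0,0,0],
    [-3,3.25,0,0,0,0],
    [-3,3.25,0,0,0,0],
    [-3,3.25,0,0,0,0],
    [-3,3.25,0,0,0,0],
  ],
)

```text
clock: 2.5
tool_pos: [526.9, 115.7, 245.8]
tcp_rot: [-0.0, 0.764, 0.646, -0.0]
contact_force: [0.5, -0.0, 0.1]
opening: 91.0
grasp_force: 0.0
```

Emit:
play_rows(
  series=[
    [-3,3.25,0,0,0,0],
    [-3,3.25,0,0,0,0],
    [-3,3.25,0,0,0,0],
    [-2,2.2,0,0,0,0],
    [-1.1,1.1,0,0,0,0],
    [0,0,0,0,0,0],
    [0,0,0,0,0,0],
    [0,0,0,0,0,0],
  ],
)

```text
clock: 3.3
tool_pos: [634.0, -22.4, 246.0]
tcp_rot: [-0.0, 0.763, 0.646, -0.0]
contact_force: [-0.0, -0.2, 0.0]
opening: 91.2
grasp_force: 0.0
```

```bash
python3 - <<'E'
from h import *
print(bot.get_state()['joint_pos'])
a=bot.snapshot("scene")[0][120:300,200:400,::-1];b=bot.snapshot("top")[0][100:220,260:390,::-1]
cv2.imwrite("pics/c2.png",np.hstack([cv2.resize(a,(400,360)),cv2.resize(b,(390,360))]))
E
```

```text
[-1.29562450e-01  4.80527509e-01  1.27686152e+00  2.31427409e-04
  1.38472745e+00  3.63711505e-02]
```

View pics/c2.png

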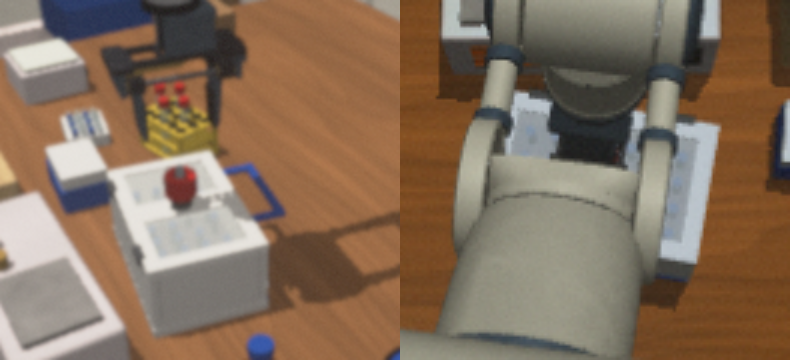

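The picture shows the fingers straddling the ring: tips near crop (140,130) and (215,125), ring at (181,185). The gripper is centred, so I go down and grip.

Emit:
play_rows(
  series=[
    [0.1,0,2,0,0,0],
    [0,0,2,0,0,0],
    [0,0,2,0,0,0],
    [0,0,2,0,0,0],
    [0,0,1.5,0,0,0],
    [0,0,1,0,0,0],
    [0,0,0.3,0,0,0],
    [0,0,0,0,0,0],
  ],
)

```text
clock: 4.2
tool_pos: [634.9, -22.4, 138.1]
tcp_rot: [-0.0, 0.764, 0.646, 0.0]
contact_force: [0.2, -0.4, 0.2]
opening: 91.3
grasp_force: 0.0
```

Emit:
play_rows(
  series=[
    [0,0,0,0,0,0],
    [0,0,0,0,0,0],
    [0,0,0,0,0,0],
    [0,0,0,0,0,0],
    [0,0,0,0,0,0],
    [0,0,0,0,0,0],
    [0,0,0,0,0,0],
    [0,0,0,0,0,0],
  ],
  fingers=-0.2,
  newtons=30,
)

```text
clock: 5.0
tool_pos: [635.1, -22.7, 138.0]
tcp_rot: [0.0, 0.764, 0.646, 0.0]
contact_force: [0.1, 0.3, 1.5]
opening: 47.4
grasp_force: 30.0
```

Emit:
play_rows(
  series=[
    [0,0,-0.5,0,0,0],
    [0,0,-1,0,0,0],
    [0,0,-1,0,0,0],
    [0,0,-1,0,0,0],
    [0,0,-1,0,0,0],
    [0,0,-1,0,0,0],
    [0,0,-1,0,0,0],
    [0,0,-1,0,0,0],
  ],
  newtons=40,
)

```text
clock: 5.8
tool_pos: [634.9, -22.6, 213.8]
tcp_rot: [0.0, 0.764, 0.646, 0.0]
contact_force: [1.5, -0.1, -3.8]
opening: 47.1
grasp_force: 40.0
```

Emit:
play_rows(
  series=[
    [0,0,-1,0,0,0],
    [0,0,0,0,0,0],
    [0,0,0,0,0,0],
    [0,0,0,0,0,0],
  ],
)

```text
clock: 6.2
tool_pos: [634.6, -22.6, 222.4]
tcp_rot: [-0.0, 0.764, 0.646, -0.0]
contact_force: [0.2, -0.7, -3.1]
opening: 47.1
grasp_force: 40.0
```

```bash
python3 - <<'E'
from h import *
a,d=bot.snapshot("scene")
cv2.imwrite("pics/c3.png",cv2.resize(a[120:300,200:400,::-1],(600,540)))
E
```

```text
(no output)
```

View pics/c3.png

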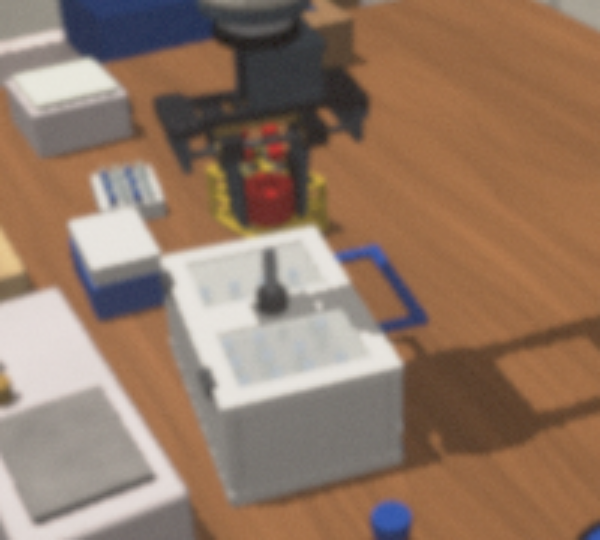

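The picture shows the ring clear of the post at crop (268,200), with the lid shut and the bare post at (270,285). I carry it to the pad.

Emit:
play_rows(
  series=[
    [1.5,-1,0,0,0,0],
    [3,-2,0,0,0,0],
    [3.5,-2.35,0,0,0,0],
    [3.5,-2.35,0,0,0,0],
    [3.5,-2.35,0,0,0,0],
    [3.5,-2.35,0,0,0,0],
    [3.5,-2.35,0,0,0,0],
    [3.5,-2.35,0,0,0,0],
  ],
)

```text
clock: 7.05
tool_pos: [507.1, 259.0, 222.8]
tcp_rot: [-0.0, 0.764, 0.646, -0.0]
contact_force: [1.1, 0.4, -4.3]
opening: 47.5
grasp_force: 40.0
```

Emit:
play_rows(
  series=[
    [3.5,-2.3,0,0,0,0],
    [2.5,-1.8,2,0,0,0],
    [1.5,-1,3,0,0,0],
    [0,0,3,0,0,0],
    [0,0,3,0,0,0],
    [0,0,3,0,0,0],
    [0,0,2,0,0,0],
    [0,0,0,0,0,0],
  ],
)

```text
clock: 7.85
tool_pos: [468.7, 339.0, 60.4]
tcp_rot: [-0.0, 0.764, 0.646, -0.002]
contact_force: [-0.3, -0.1, -2.4]
opening: 47.1
grasp_force: 40.0
```

```bash
python3 - <<'E'
from h import *
s=bot.get_state();print(s['tool_pos'],s['tcp_rot'])
a,d=bot.snapshot("scene");b=bot.snapshot("top")[0][150:270,180:310,::-1]
cv2.imwrite("pics/c4.png",np.hstack([cv2.resize(a[200:380,310:510,::-1],(400,360)),cv2.resize(b,(390,360))]))
E
```

```text
[468.70897022 339.00343523  60.37248622] [-4.87391129e-04  7.63566963e-01  6.45723744e-01 -2.47024084e-03]
```

View pics/c4.png

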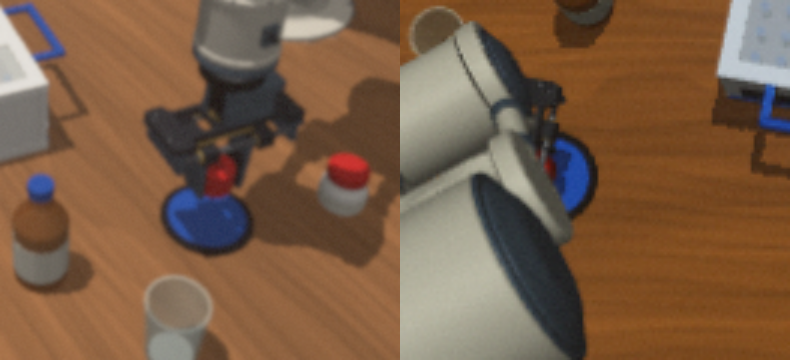

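The ring hangs over the pad at left-crop (220,175), with the pad at (208,218). It is clear of the jar and the bottle, so I lower it slowly.

Emit:
play_rows(
  series=[
    [0,0.1,1,0,0,0],
    [0,0,1,0,0,0],
    [0,0,1,0,0,0],
    [0,0,1,0,0,0],
    [0,0,0.6,0,0,0],
    [0,0,0.4,0,0,0],
    [0,0,0.2,0,0,0],
    [0,0,0,0,0,0],
  ],
)

```text
clock: 8.75
tool_pos: [471.8, 339.5, 10.8]
tcp_rot: [-0.0, 0.764, 0.646, -0.0]
contact_force: [-0.2, -0.6, -3.7]
opening: 47.1
grasp_force: 40.0
```

Emit:
play_rows(
  series=[
    [0,0,0.05,0,0,0],
    [0,0,0,0,0,0],
    [0,0,0,0,0,0],
  ],
)

```text
clock: 9.05
tool_pos: [471.9, 339.6, 10.6]
tcp_rot: [0.0, 0.764, 0.646, 0.0]
contact_force: [-0.1, -0.0, -4.2]
opening: 47.4
grasp_force: 40.0
```

Emit:
play_rows(
  series=[
    [0,0,0.15,0,0,0],
    [0,0,0.1,0,0,0],
    [0,0,0.05,0,0,0],
    [0,0,0,0,0,0],
    [0,0,0,0,0,0],
  ],
)

```text
clock: 9.55
tool_pos: [471.8, 339.5, 7.4]
tcp_rot: [0.0, 0.764, 0.646, -0.0]
contact_force: [-1.0, -0.1, -3.6]
opening: 46.9
grasp_force: 40.0
```

Emit:
play_rows(
  series=[
    [0,0,0.05,0,0,0],
    [0,0,0.05,0,0,0],
    [0,0,0,0,0,0],
    [0,0,0,0,0,0],
  ],
)

```text
clock: 9.95
tool_pos: [471.8, 339.5, 6.4]
tcp_rot: [-0.0, 0.764, 0.646, -0.0]
contact_force: [0.4, -0.5, -4.3]
opening: 47.3
grasp_force: 40.0
```

Emit:
play_rows(
  series=[
    [0,0,0.05,0,0,0],
    [0,0,0,0,0,0],
    [0,0,0,0,0,0],
  ],
)

```text
clock: 10.25
tool_pos: [471.9, 339.5, 6.3]
tcp_rot: [0.0, 0.764, 0.646, 0.0]
contact_force: [-1.6, -2.7, 6.2]
opening: 47.3
grasp_force: 44.9
```

Emit:
play_rows(
  series=[
    [0,0,0.04,0,0,0],
    [0,0,0,0,0,0],
    [0,0,0,0,0,0],
  ],
)

```text
clock: 10.55
tool_pos: [471.9, 339.5, 6.3]
tcp_rot: [0.0, 0.764, 0.646, 0.0]
contact_force: [-4.3, -2.2, 13.3]
opening: 47.4
grasp_force: 48.8
```

Emit:
play_rows(
  series=[
    [0,0,-0.05,0,0,0],
    [0,0,0,0,0,0],
    [0,0,0,0,0,0],
    [0,0,0,0,0,0],
    [0,0,0,0,0,0],
    [0,0,0,0,0,0],
  ],
  fingers=0.6,
)

```text
clock: 11.15
tool_pos: [472.6, 339.8, 6.3]
tcp_rot: [0.0, 0.764, 0.646, 0.001]
contact_force: [3.4, -0.2, 6.2]
opening: 72.8
grasp_force: 2.8
```

Emit:
play_rows(
  series=[
    [0,0,-1,0,0,0],
    [0,0,-1.5,0,0,0],
    [0,0,-2,0,0,0],
    [0,0,-3,0,0,0],
    [0,0,-4,0,0,0],
    [0,0,-4,0,0,0],
    [-3,0,-4,0,0,0],
    [-4,0,0,0,0,0],
  ],
)

```text
clock: 11.95
tool_pos: [462.1, 271.7, 206.1]
tcp_rot: [0.001, 0.763, 0.646, 0.004]
contact_force: [1.3, -0.2, -0.9]
opening: 72.9
grasp_force: 0.0
```

Emit:
play_rows(
  series=[
    [-3.5,1.2,0,0,0,0],
    [-3.5,1.2,0,0,0,0],
    [-3.5,1.2,0,0,0,0],
    [-3.5,1.2,0,0,0,0],
    [-3.5,1.2,0,0,0,0],
    [-3.5,1.2,0,0,0,0],
    [-3.5,1.2,0,0,0,0],
    [-1.8,0.5,0,0,0,0],
  ],
  fingers=-0.12,
)

```text
clock: 12.75
tool_pos: [504.2, -6.1, 201.5]
tcp_rot: [0.0, 0.764, 0.645, -0.0]
contact_force: [0.2, 1.0, -0.3]
opening: 40.4
grasp_force: 0.0
```

Emit:
play_rows(
  series=[
    [0,0,0,0,0,0],
    [0,0,0,0,0,0],
    [0,0,0,0,0,0],
  ],
)

```text
clock: 13.05
tool_pos: [503.9, -2.8, 201.2]
tcp_rot: [-0.0, 0.763, 0.646, -0.0]
contact_force: [0.2, 0.8, -0.1]
opening: 40.1
grasp_force: 0.0
```

```bash
python3 - <<'E'
from h import *
np.set_printoptions(precision=1,suppress=True)
s=bot.get_state();print(s['tool_pos'],s['opening'])
a,d=bot.snapshot("scene");t,dt=bot.snapshot("top")
m=masks(a)[0];w=np.zeros(m.shape,bool);w[270:335,380:445]=1
P,_=pts("scene",a,d,m&w);print('ring',len(P),np.median(P,0),P.min(0),P.max(0))
m=masks(t)[0];w[:]=0;w[185:235,205:255]=1
P,uv=pts("top",t,dt,m&w);print('ring top',len(P),at_z("top",[uv.mean(0)],40) if len(P) else 0)
b=t[150:270,200:350,::-1]
cv2.imwrite("pics/c5.png",np.hstack([cv2.resize(a[160:350,270:470,::-1],(380,360)),cv2.resize(b,(410,360))]))
E
```

```text
[503.9  -2.8 201.2] 40.079197376128676
ring 333 [478.9 344.3  37.1] [421.9 289.5   3.9] [497.7 364.7  43.3]
ring top 114 [[468.  335.7  40. ]]
```

View pics/c5.png

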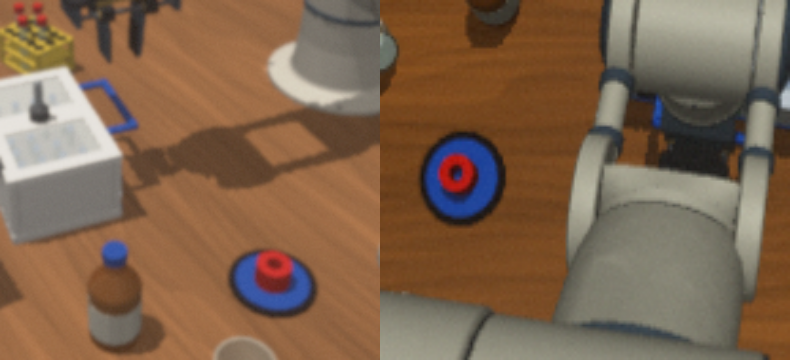

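The ring lies flat on the pad at right-crop (457,173), close to the pad's centre. The bar is at left-crop (110,105), and the gripper is above it. I go down on the bar.

Emit:
play_rows(
  series=[
    [0,0.15,2,0,0,0],
    [0,0,2,0,0,0],
    [0,0,2,0,0,0],
    [0,0,1.5,0,0,0],
    [0,0,1.2,0,0,0],
    [0,0,1,0,0,0],
    [0,0,0.8,0,0,0],
    [0,0,0,0,0,0],
  ],
)

```text
clock: 13.95
tool_pos: [505.2, -3.6, 95.3]
tcp_rot: [-0.0, 0.763, 0.646, -0.0]
contact_force: [-0.2, 0.5, -0.4]
opening: 39.9
grasp_force: 0.0
```

Emit:
play_rows(
  series=[
    [0,0,0,0,0,0],
    [0,0,0,0,0,0],
    [0,0,0,0,0,0],
    [0,0,0,0,0,0],
    [0,0,0,0,0,0],
    [0,0,0,0,0,0],
  ],
  fingers=-1,
  newtons=30,
)

```text
clock: 14.55
tool_pos: [508.0, -4.3, 96.8]
tcp_rot: [0.002, 0.764, 0.646, 0.002]
contact_force: [9.2, -0.5, -1.4]
opening: 13.4
grasp_force: 30.0
```

Emit:
play_rows(
  series=[
    [0,0.3,-0.1,0,0,0],
    [0,0,0,0,0,0],
    [0,0.02,-0.94,0,0,0],
    [0,0.06,-0.94,0,0,0],
    [0,0.1,-0.93,0,0,0],
    [0,0.14,-0.93,0,0,0],
    [0,0,0,0,0,0],
  ],
)

```text
clock: 15.25
tool_pos: [512.1, -5.0, 135.9]
tcp_rot: [0.0, 0.764, 0.646, 0.0]
contact_force: [-2.2, -0.3, -1.4]
opening: 13.1
grasp_force: 30.0
```

Emit:
play_rows(
  series=[
    [0,0.18,-0.92,0,0,0],
    [0,0.22,-0.91,0,0,0],
    [0,0.26,-0.9,0,0,0],
    [0,0.3,-0.89,0,0,0],
    [0,0.34,-0.87,0,0,0],
    [0,0.38,-0.86,0,0,0],
    [0,0.41,-0.84,0,0,0],
    [0,0.45,-0.82,0,0,0],
  ],
)

```text
clock: 16.05
tool_pos: [537.4, -9.5, 205.2]
tcp_rot: [0.0, 0.764, 0.646, -0.0]
contact_force: [4.8, -5.4, -7.1]
opening: 13.1
grasp_force: 30.0
```

Emit:
play_rows(
  series=[
    [0,0,0,0,0,0],
    [0,0,0,0,0,0],
  ],
)

```text
clock: 16.25
tool_pos: [536.9, -9.3, 204.5]
tcp_rot: [0.0, 0.764, 0.646, -0.0]
contact_force: [2.6, -5.2, -4.1]
opening: 12.9
grasp_force: 30.0
```

```bash
python3 - <<'E'
from h import *
a,d=bot.snapshot("scene")
cv2.imwrite("pics/c6.png",cv2.resize(a[110:310,200:440,::-1],(720,600)))
E
```

```text
(no output)
```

View pics/c6.png

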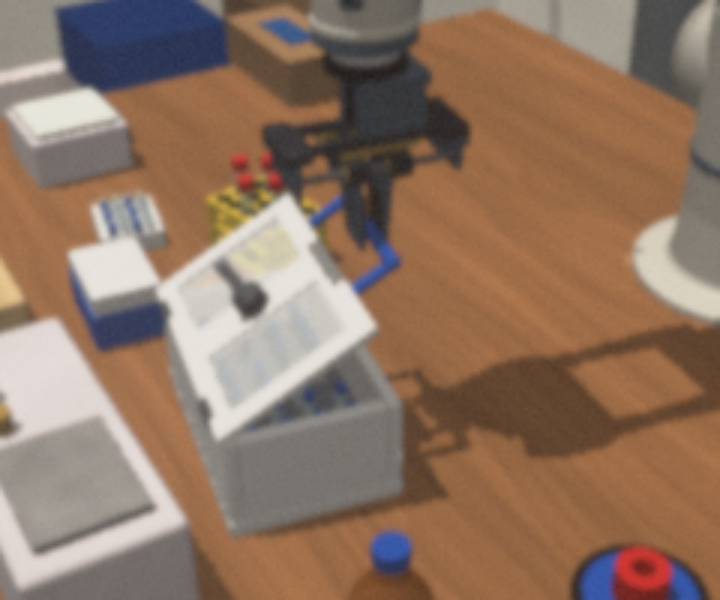

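The picture shows the lid about 30 degrees open, with the bar between the fingers at about (370,220) and the ring undisturbed at (640,575). I continue along the arc.

Emit:
play_rows(
  series=[
    [0,0.49,-0.8,0,0,0],
    [0,0.52,-0.78,0,0,0],
    [0,0.55,-0.76,0,0,0],
    [0,0.59,-0.73,0,0,0],
    [0,0.62,-0.71,0,0,0],
    [0,0.65,-0.68,0,0,0],
    [0,0,0,0,0,0],
  ],
)

```text
clock: 17.0
tool_pos: [569.9, -15.2, 249.4]
tcp_rot: [-0.0, 0.764, 0.646, -0.001]
contact_force: [-7.8, -5.0, 3.4]
opening: 13.4
grasp_force: 30.0
```

Emit:
play_rows(
  series=[
    [0,0.68,-0.65,0,0,0],
    [0,0.71,-0.62,0,0,0],
    [0,0.73,-0.59,0,0,0],
    [0,0.76,-0.55,0,0,0],
    [0,0.78,-0.52,0,0,0],
    [0,0.8,-0.49,0,0,0],
    [0,0,0,0,0,0],
    [0,0,0,0,0,0],
  ],
)

```text
clock: 17.8
tool_pos: [613.8, -22.5, 283.3]
tcp_rot: [-0.0, 0.764, 0.646, -0.001]
contact_force: [-5.4, -5.0, 6.0]
opening: 13.5
grasp_force: 30.0
```

```bash
python3 - <<'E'
from h import *
s=bot.get_state();print(s['clock'],s['tool_pos'],s['contact_force'],s['opening'],s['grasp_force'])
a,d=bot.snapshot("scene")
cv2.imwrite("pics/c7.png",cv2.resize(a[110:310,200:440,::-1],(720,600)))
# plane of the lid: white pixels above 130mm within the box footprint
h=cv2.cvtColor(a,cv2.COLOR_RGB2HSV);w=(h[...,1]<50)&(h[...,2]>150);w[:, :240]=0;w[:,340:]=0;w[:170]=0;w[270:]=0
P,_=pts("scene",a,d,w);P=P[(P[:,2]>140)&(P[:,2]<300)]
n=np.linalg.svd(P-np.median(P,0),full_matrices=False)[2][2];print(len(P),n,np.degrees(np.arccos(abs(n[2]))))
b=s['tool_pos']+[0,0,19];hx=np.array([.986,-.166]);H=np.array([718,-39])
print('angle from bar',np.degrees(np.arctan2(b[2]-114.5,(H-b[:2])@hx)))
E
```

```text
17.8 [613.77195121 -22.52059223 283.28076307] [-5.38559682 -4.97247192  6.02065349] 13.516947175771175 30.01345932483673
1666 [-0.83910575  0.13750491 -0.52630214] 58.24405590669463
angle from bar 60.67058782456492
```

View pics/c7.png

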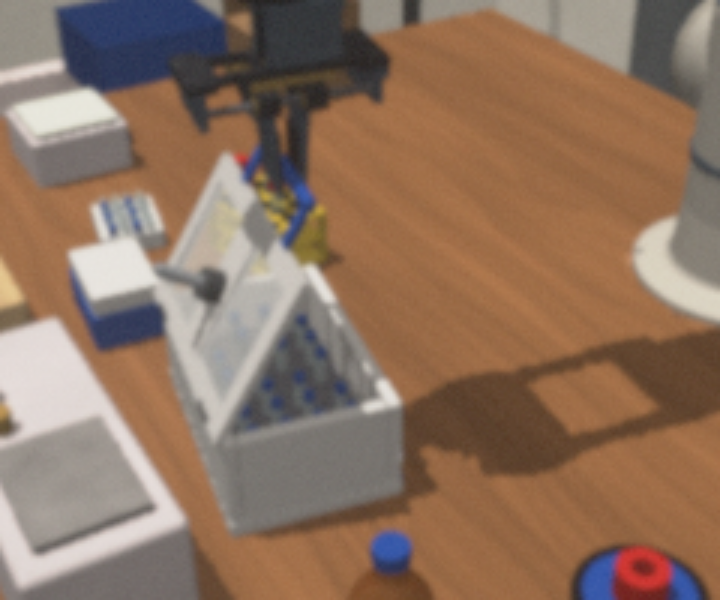

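The lid is open at 58–61 degrees by two measures, with the bar pinched at about (285,165) and the ring on the pad at (640,575). I let it settle, then hand in.

Emit:
play_rows(
  series=[
    [0,0,0,0,0,0],
    [0,0,0,0,0,0],
    [0,0,0,0,0,0],
    [0,0,0,0,0,0],
    [0,0,0,0,0,0],
  ],
)

```text
clock: 18.35
tool_pos: [613.6, -22.5, 283.2]
tcp_rot: [-0.0, 0.764, 0.646, -0.001]
contact_force: [-4.8, -5.0, 4.4]
opening: 13.4
grasp_force: 30.0
```

```bash
python3 -c "
from rig import bot
s=bot.get_state();print(s['tool_pos'],s['contact_force'],s['grasp_force']);print(bot.hand_in())"
```

```text
[613.56686779 -22.47412928 283.1986763 ] [-4.76241739 -4.95764993  4.44455108] 30.013375282287598
the job is handed in; nothing more can be done
None
```

I handed the job in at about 18.4 s: the ring is flat on the parking pad and the lid is held by its bar at about 60 degrees (measured 58–61); the hand-in gave no verdict.

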